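# Drop the doming stake home in its bench holder

## Task

On the goldsmith's bench the steel stake with the domed top is standing proud in its holder, because its square tang is turned out of line with the square recess. Grip it by its square head from above, press it down and keep pressing while you turn it in small steps until the tang drops into the recess, push it fully home so that its head sits on the holder, and let go. Leave the brass flat-topped stake in the other holder where it is.

Things in the scene. Friction and masses are not known exactly. Their poses are not given: they have to be found in the camera images.
- stake: Steel doming stake, 0.5 kg, loose. Origin on its axis at the head's underside, z up. Above: square head 36x36, 36 high, then a 10 mm dome. Below: square tang 24x24, 14 long, then round pilot dia 16, 30 long. x, y normal to the flats of head and tang. Starts 14 mm proud on the tang's corners, pilot in its hole, 25-45 deg off square either way; drops within 5-10 deg of square (any quarter turn).
- holder: Holder of the domed stake, fixed: wooden block under a dark steel plate, 110x110 mm, 48 high. Origin at the centre of its underside, z up, x and y normal to its sides. Centre of top: square recess 28x28, 15 deep, sides parallel to x and y; in its floor a round hole dia 18.5 for the pilot. With the stake home, the stake's origin is 48 mm above this one.
- flat_stake: Brass stake, to be left alone: same tang and 36 mm square head, with a flat square top plate 50x50x8 mm. Already home in a second, identical holder. Origin on its axis at the head's underside, 48 mm above the bench; its top is 44 mm above the origin.
There are look-alikes about, which are no part of the job. Leave any orange look-alike of the holder alone. There is more than one size of the stake; the job needs the smaller.

How it is judged:
By the outcome, as a careful person would: the job done as asked, in the order asked, and still so for the second after the job is handed in, with the robot touching nothing.
It also fails if it takes over 35 s, if anything falls off the work surface, if the arm or the gripper's body presses on something with over 40 N, if the wrist force passes 120 N, or if a joint passes its speed limit or range.

## Robot

A 6-joint arm with a two-finger parallel gripper is mounted at the origin on the work surface. World frame = base frame: x ahead of the robot, y to its left, z up, the work surface at z = 0. Lengths are in m, angles in rad, forces in N, time in s.
With the tool pointing down it reaches from about 0.25 to 0.725 m from the base axis. Payload 4 kg.
Tool frame: the origin (TCP) lies between the finger pads; the fingertips stand 25 mm ahead of it and the grasp point (between the pads) lies 6 mm ahead of it; z points along the fingers, y is the line along which they close (so a half turn about z gives the same grasp; the last joint's range is limited). The gripper opens to 85 mm and grips with 20 to 120 N. Pads are 22 mm wide; open, the fingers measure 114 mm over their backs; the gripper's body (76 mm by 85 mm) begins 54 mm behind the grasp point. The pads swing forward as they close: fully open they stand 13 mm farther back than shut.
Start: joints at [-1.337, 0.241, 0.005, 1.335, 0, 1.571], TCP at [0.116, -0.486, 0.256] pointing down, gripper open.
Joint ranges: [-2.72, 2.72], [-1.05, 1.87], [-1.09, 1.28], [-1.99, 2.15], [-1.42, 1.44], [-3.14, 3.14]. Speed limits (rad/s): [2.79, 2.79, 3.14, 3.14, 3.14, 3.14].

## Interface

Orientations are given as a unit quaternion [x, y, z, w].
In Python, from workcell import bot gives the robot as it stands. The module is installed in compiled form; this text tells all that it offers.
- The arm moves only by the shell command python3 -m pendant 'ROWS'. ROWS is JSON, one flat list of numbers, 7 for each row, row after row: the shift along the tool's x, y, z normalised to -1 to 1, where 1 is 0.5 m, then the turn, a rotation vector about the tool's x, y, z normalised to -1 to 1, where 1 is 180 degrees, then the opening, from 0 (shut) to 1 (fully open). In form: [tx, ty, tz, ax, ay, az, fingers, tx, ty, tz, ax, ay, az, fingers, ...]. A call has exactly 10 rows; each row is the pose to reach, as a shift and turn from the pose commanded when the call began, along the tool's axes at that moment, turning the shorter way round; what a row does not reach only later rows make up. A row lasts 1/12 s, in which the tool goes at most 41.7 mm and 7.16 degrees, less where a joint would pass 70% of its speed; a pose out of reach is approached as far as the arm can. A call with a number of a shift or a turn outside -1 to 1 is refused whole. A call with a gripper value outside its range is refused whole. The fingers move at their own pace and stop on an object; the grip force is fixed at half the most. Time passes only in rows, so rows that repeat a pose let the fingers close, or fill a call up. It gives the time, the measured TCP pose, the force, the opening and the grip force at its end, in the units of the state.
- bot.get_obs(): the state, without advancing time (a new reading comes with each control period).
- bot.camera(name): name is "scene" or "top" or "wrist"; returns a dict with "pixels" (384x512x3 uint8, red, green, blue), "mtx" (3x3 intrinsics, pixels), "cam_to_world" (4x4, takes a point from camera to world coordinates); the wrist camera has in their place "hand_eye" (4x4, takes a point from camera to tool coordinates, whose origin is the TCP and whose axes are the flange's). Camera axes: x right, y up, looking along -z (the intrinsics and any distortion apply to the point x, -y, -z); pixel columns grow to the right and rows downward; lengths in m; the calibration is good to about 2 mm. A picture is of the moment at which its call begins: read the wrist's pose just before it. There is no depth.
- bot.job_done(): hands the job in; it is judged then, once.
The state is a dict: "clock": time; "joint_pos": joint angles; "joint_vel": joint speeds; "tau": joint torques, N m; "eef_pos": TCP position; "tool_rot": TCP orientation; "ft_force": force on the tool from outside, world axes, zero at the start; "ft_torque": the same for the moment, N m; "grip_width": finger opening in m; "grasp_force": force on a finger pad.
Only numpy, scipy, OpenCV 4.12 (cv2) and the standard library are available. Lean on these libraries where they do the work, as an engineer would, in place of code of your own. Each camera call takes 0.05 s, during which the arm holds its last target. There are 200 camera calls.

## Working session

There is one attempt and no reset: what is moved stays moved. The work goes in short steps, Python scripts to look and compute and a shell command to move; the robot and the scene stay as the last step left them, time stands still between calls to the robot, and variables do not carry over. Pictures are saved under pics/ and viewed, at most 10 in all, crops included, and the job is handed in when it is done.

```bash
mkdir -p pics; python3 - <<'E'
from workcell import bot
import cv2,numpy as np,json
o=bot.get_obs();print({k:np.round(v,3).tolist() for k,v in o.items()})
ims=[]
for n in("top","scene"):
    c=bot.camera(n);cv2.imwrite(f"pics/{n}0.png",c["pixels"][:,:,::-1]);print(n,c["mtx"].tolist(),np.round(c["cam_to_world"],4).tolist(),[k for k in c])
    np.savez(f"{n}0.npz",**{k:c[k] for k in("pixels","mtx","cam_to_world")})
E
```

```text
{'clock': 0.0, 'joint_pos': [-1.337, 0.241, 0.004, 1.335, 0.0, 1.571], 'joint_vel': [-0.0, 0.001, 0.002, 0.001, 0.0, -0.001], 'tau': [0.0, -37.231, 25.241, 0.017, 0.0, -0.0], 'eef_pos': [0.116, -0.486, 0.255], 'tool_rot': [0.993, 0.117, -0.0, -0.001], 'ft_force': [-0.082, 0.216, 0.234], 'ft_torque': [-0.022, 0.003, -0.046], 'grasp_force': 0.0, 'grip_width': 0.085}
top [[378.4522812634272, 0.0, 256.8047909671344], [0.0, 378.4522812634272, 191.6805137763831], [0.0, 0.0, 1.0]] [[-0.0274, 0.993, -0.1151, 0.4224], [-0.9989, -0.0229, 0.041, -0.052], [0.038, 0.1161, 0.9925, 0.802], [0.0, 0.0, 0.0, 1.0]] ['pixels', 'mtx', 'cam_to_world']
scene [[447.8903388628121, 0.0, 251.07161102891456], [0.0, 447.8903388628121, 190.0733156111123], [0.0, 0.0, 1.0]] [[-0.8411, -0.3521, 0.4105, 0.9094], [0.5408, -0.5558, 0.6314, 0.5484], [0.0058, 0.753, 0.658, 0.7392], [0.0, 0.0, 0.0, 1.0]] ['pixels', 'mtx', 'cam_to_world']
```

View pics/top0.png

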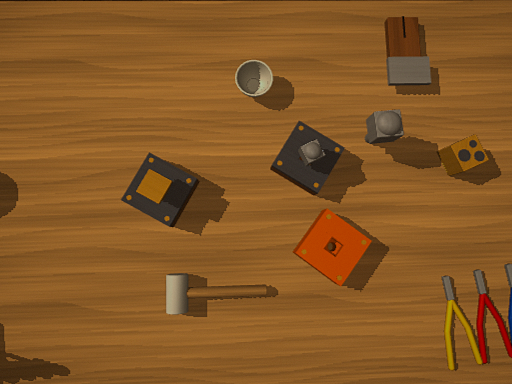

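View pics/scene0.png

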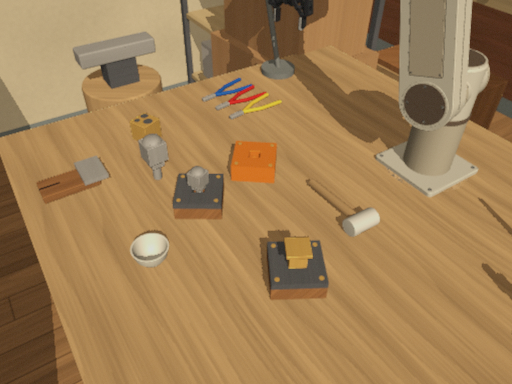

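The top view shows the domed stake at about (312,151) in the dark holder centred near (307,158). The flat brass stake is at (155,187), the orange look-alike holder at (333,247), and the larger stake at (385,126).

```bash
cat >h.py <<'E'
import numpy as np,cv2
def cast(uv,mtx,T,z):
    uv=np.atleast_2d(uv).astype(float)
    r=np.c_[(uv[:,0]-mtx[0,2])/mtx[0,0],-(uv[:,1]-mtx[1,2])/mtx[1,1],-np.ones(len(uv))]@T[:3,:3].T
    return T[:3,3]+r*((z-T[2,3])/r[:,2])[:,None]
E
python3 - <<'E'
from h import *
d=np.load("top0.npz");im=d["pixels"];K=d["mtx"];T=d["cam_to_world"]
m=((im.max(2)<75)&(im.max(2).astype(int)-im.min(2)<22)).astype(np.uint8)
w=np.zeros_like(m);w[115:200,262:352]=1;m*=w
m=cv2.morphologyEx(m,cv2.MORPH_OPEN,np.ones((3,3),np.uint8))
cs,_=cv2.findContours(m,0,2);c=max(cs,key=cv2.contourArea)
h=cv2.convexHull(c)[:,0]
P=cast(h,K,T,.048)[:,:2].astype(np.float32)
r=cv2.minAreaRect(P);print("plate",r)
hsv=cv2.cvtColor(im,cv2.COLOR_RGB2HSV)
b=((hsv[...,0]>10)&(hsv[...,0]<25)&(hsv[...,1]>120)&(hsv[...,2]>120)).astype(np.uint8)*w
n,l,s,ce=cv2.connectedComponentsWithStats(b)
for i in range(1,n):
    if s[i,4]<80: print(ce[i],s[i,4],cast(ce[i],K,T,.048)[0])
crop=im[110:205,255:360].copy()
print(cast([[312,151]],K,T,.1))
a=cv2.resize(crop,None,fx=5,fy=5,interpolation=cv2.INTER_CUBIC)
cv2.imwrite("pics/crop1.png",a[:,:,::-1])
E
```

```text
plate ((0.579055666923523, -0.18913623690605164), (0.10822483897209167, 0.11185061931610107), 57.33972930908203)
[300.5 127.5] 16 [ 0.64070648 -0.17668338  0.048     ]
[336.72222222 149.11111111] 18 [ 0.59398225 -0.24949746  0.048     ]
[279.35294118 162.52941176] 17 [ 0.56839805 -0.13053259  0.048     ]
[315.64705882 184.47058824] 17 [ 0.52182772 -0.20265025  0.048     ]
[[ 0.57936949 -0.18820665  0.1       ]]
```

View pics/crop1.png

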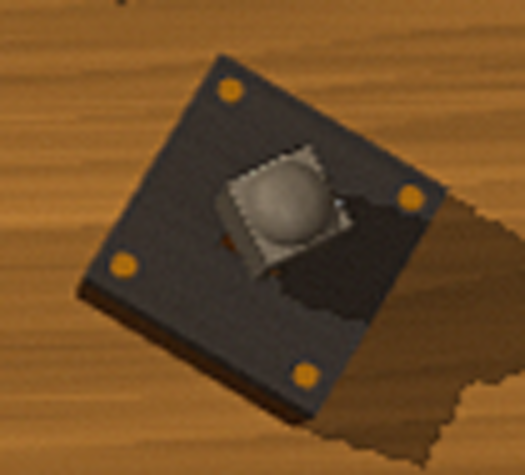

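The enlarged crop shows the head's top edge running from about (228,185) to (310,147) and the plate's edge from about (230,90) to (410,198). From these the head is at yaw about -64.6° and the holder about -32.6°, so the stake is about 32° off and needs a counter-clockwise turn. The screw centres put the holder at (0.581, -0.190). I'll move above it now.

```bash
python3 -m pendant '[0.78,-0.27,0.08,0,0,-0.067,1,0.78,-0.27,0.08,0,0,-0.067,1,0.78,-0.27,0.08,0,0,-0.067,1,0.78,-0.27,0.08,0,0,-0.067,1,0.78,-0.27,0.08,0,0,-0.067,1,0.78,-0.27,0.08,0,0,-0.067,1,0.78,-0.27,0.08,0,0,-0.067,1,0.78,-0.27,0.08,0,0,-0.067,1,0.78,-0.27,0.08,0,0,-0.067,1,0.78,-0.27,0.08,0,0,-0.067,1]'
cat >>h.py <<'E'
from scipy.spatial.transform import Rotation as R
def plan(o,target,yaw=None):
    r=R.from_quat(o["tool_rot"]);M=r.as_matrix()
    d=M.T@(np.array(target)-o["eef_pos"])
    print("tcp",np.round(o["eef_pos"],4),"yaw x",np.degrees(np.arctan2(M[1,0],M[0,0])).round(2),"z",M[:,2].round(3),"row shift",(d/.5).round(4),"F",np.round(o["ft_force"],1),"w",o["grip_width"],"t",o["clock"])
    if yaw is not None:
        y=np.radians(yaw);D=np.array([[np.cos(y),np.sin(y),0],[np.sin(y),-np.cos(y),0],[0,0,-1]])
        print("turn",(R.from_matrix(M.T@D).as_rotvec()/np.pi).round(4))
E
python3 -c "
from h import *
from workcell import bot
plan(bot.get_obs(),[.581,-.19,.2],25.4)"
```

```text
clock: 0.93
eef_pos: [0.4654, -0.2629, 0.2157]
tool_rot: [0.975, 0.221, -0.0, -0.0]
ft_force: [-0.3, -1.2, 0.0]
grip_width: 0.0855
grasp_force: 0.0
tcp [ 0.4654 -0.2629  0.2157] yaw x 25.49 z [-0.001  0.    -1.   ] row shift [ 0.2715 -0.0321  0.0313] F [-0.3 -1.2  0. ] w 0.08552570196658875 t 0.9333
turn [-0.0002  0.0001  0.0005]
```

```bash
python3 -m pendant '[0.27,-0.03,0.03,0,0,0,1,0.27,-0.03,0.03,0,0,0,1,0.27,-0.03,0.03,0,0,0,1,0.27,-0.03,0.03,0,0,0,1,0.27,-0.03,0.03,0,0,0,1,0.27,-0.03,0.03,0,0,0,1,0.27,-0.03,0.03,0,0,0,1,0.27,-0.03,0.03,0,0,0,1,0.27,-0.03,0.03,0,0,0,1,0.27,-0.03,0.03,0,0,0,1]'
python3 - <<'E'
from h import *
from workcell import bot
o=bot.get_obs();c=bot.camera("wrist");plan(o,[.581,-.19,.2],25.4)
T=np.eye(4);T[:3,:3]=R.from_quat(o["tool_rot"]).as_matrix();T[:3,3]=o["eef_pos"];T=T@c["hand_eye"]
np.savez("w0.npz",im=c["pixels"],K=c["mtx"],T=T);print(T.round(3).tolist())
cv2.imwrite("pics/w0.png",c["pixels"][:,:,::-1])
E
```

```text
clock: 1.77
eef_pos: [0.5786, -0.1942, 0.2019]
tool_rot: [0.976, 0.219, 0.0, 0.0]
ft_force: [-0.3, 0.3, 0.4]
grip_width: 0.0856
grasp_force: 0.0
tcp [ 0.5786 -0.1942  0.2019] yaw x 25.35 z [ 0.001 -0.    -1.   ] row shift [ 0.008  -0.0056  0.0039] F [-0.3  0.3  0.4] w 0.0856367808900352 t 1.7667
turn [ 0.0001 -0.0001 -0.0003]
[[0.427, 0.873, 0.236, 0.638], [-0.904, 0.412, 0.113, -0.166], [0.001, -0.262, 0.965, 0.319], [0.0, 0.0, 0.0, 1.0]]
```

View pics/w0.png

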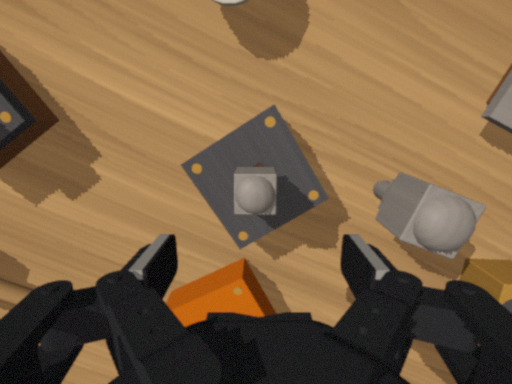

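The wrist view shows the stake head at (256,193), with its sides parallel to the image. The larger stake at (440,215) and the orange holder at (215,295) are both clear of the gripper. Next I'll measure the top face and the screws.

```bash
python3 - <<'E'
from h import *
d=np.load("w0.npz");im=d["im"];K=d["K"];T=d["T"]
hsv=cv2.cvtColor(im,cv2.COLOR_RGB2HSV)
w=np.zeros(im.shape[:2],np.uint8);w[100:250,180:330]=1
b=((hsv[...,0]>10)&(hsv[...,0]<28)&(hsv[...,1]>120)&(hsv[...,2]>100)).astype(np.uint8)*w
n,l,s,ce=cv2.connectedComponentsWithStats(b);sc=[]
for i in range(1,n):
    if 60<s[i,4]<200: sc.append(cast(ce[i],K,T,.048)[0]);print(ce[i],s[i,4],sc[-1].round(4))
sc=np.array(sc)
if len(sc)==4:
    print("centre",sc.mean(0)); 
    for a,e in((0,1),(1,3),(3,2),(2,0)): v=sc[e]-sc[a];print(np.degrees(np.arctan2(v[1],v[0]))%90,np.linalg.norm(v))
print(im[160:222:2,240].mean(1).round(),im[205,226:286:2].mean(1).round())
w[:]=0;w[155:225,225:290]=1
for th in(95,):
    m=((im.min(2)>th)).astype(np.uint8)*w
    c=max(cv2.findContours(m,0,2)[0],key=cv2.contourArea)[:,0]
    print(c.min(0),c.max(0))
    r=cv2.minAreaRect(cast(c[c[:,1]>180],K,T,.098)[:,:2].astype(np.float32));print(r)
    bot=c[c[:,1]>185]
    for sel in(c[(c[:,0]<c[:,0].min()+4)&(c[:,1]>182)&(c[:,1]<211)],c[(c[:,0]>c[:,0].max()-4)&(c[:,1]>182)&(c[:,1]<211)],c[(c[:,1]>c[:,1].max()-3)&(c[:,0]>240)&(c[:,0]<272)]):
        P=cast(sel,K,T,.098)[:,:2].astype(np.float32);f=cv2.fitLine(P,2,0,.01,.01).ravel();print(len(sel),np.degrees(np.arctan2(f[1],f[0])),f[2:])
E
```

```text
[269.56179775 121.49438202] 89 [ 0.6397 -0.1767  0.048 ]
[196.42857143 168.11904762] 84 [ 0.5677 -0.1301  0.048 ]
[313.15584416 194.7012987 ] 77 [ 0.5932 -0.2492  0.048 ]
[242.63768116 235.43478261] 69 [ 0.5209 -0.2022  0.048 ]
centre [ 0.5804103 -0.1895721  0.048    ]
57.09569574562488 0.08578025524594578
57.00145922927203 0.08593295914875676
57.00246457892247 0.08621478379025806
57.29078598997619 0.08607362972051082
[ 77.  77.  74.  83. 101. 105. 109. 141. 143. 140. 140. 145. 145. 146.
 148. 147. 147. 146. 142. 138. 136. 126. 120. 116. 130. 137. 136. 100.
  79.  78.  77.] [ 80.  80.  81.  77. 120. 142. 125. 116. 126. 126. 131. 132. 129. 124.
 123. 119. 117. 116. 109. 101.  89.  82.  75.  86. 100.  71.  47.  49.
  52.  54.]
[233 168] [276 214]
((0.5770111083984375, -0.190164715051651), (0.02792329713702202, 0.03510855883359909), 23.60961151123047)
5 24.470104 [ 0.57346267 -0.17315052]
5 52.32065 [ 0.5925655  -0.20134948]
10 -59.838684 [ 0.5626117  -0.18973269]
```

```bash
python3 -c "
from h import *
from workcell import bot
plan(bot.get_obs(),[.5804,-.1896,.091],25)"
```

```text
tcp [ 0.5788 -0.1941  0.2019] yaw x 25.36 z [ 0.001 -0.    -1.   ] row shift [ 0.0067 -0.0068  0.2217] F [ 0.   0.  -0.1] w 0.08567831557471897 t 1.8167
turn [ 0.0002 -0.0001  0.002 ]
```

```bash
python3 -m pendant '[0.007,-0.007,0.06,0,0,0,1,0.007,-0.007,0.12,0,0,0,1,0.007,-0.007,0.17,0,0,0,1,0.007,-0.007,0.20,0,0,0,1,0.007,-0.007,0.215,0,0,0,1,0.007,-0.007,0.222,0,0,0,1,0.007,-0.007,0.222,0,0,0,0.45,0.007,-0.007,0.222,0,0,0,0.45,0.007,-0.007,0.222,0,0,0,0.45,0.007,-0.007,0.222,0,0,0,0.45]'
python3 - <<'E'
from h import *
from workcell import bot
o=bot.get_obs();plan(o,[.5804,-.1896,.091],25);c=bot.camera("wrist")
cv2.imwrite("pics/w1.png",c["pixels"][:,:,::-1])
E
```

```text
clock: 2.65
eef_pos: [0.582, -0.1888, 0.0918]
tool_rot: [0.975, 0.22, 0.001, 0.001]
ft_force: [-0.1, -0.6, -0.3]
grip_width: 0.039
grasp_force: 0.0
tcp [ 0.582  -0.1888  0.0918] yaw x 25.45 z [ 0.003 -0.001 -1.   ] row shift [-0.0035  0.0001  0.0016] F [-0.1 -0.6 -0.3] w 0.038994837700020046 t 2.65
turn [ 0.0006 -0.0006  0.0025]
```

View pics/w1.png

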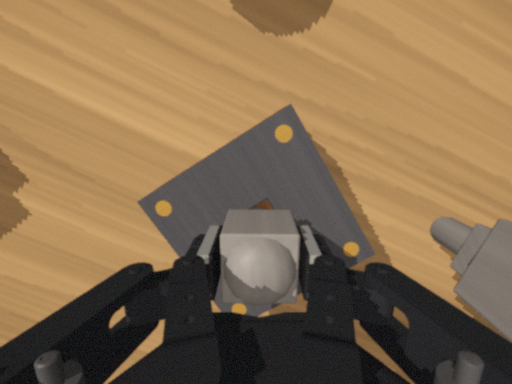

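The pads stand just off either side of the head, at (207,245) and (310,245), square to its flats. Closing now.

```bash
python3 -m pendant '[-0.002,0,0,0,0,0,0.2,-0.002,0,0,0,0,0,0,-0.002,0,0,0,0,0,0,-0.002,0,0,0,0,0,0,-0.002,0,0,0,0,0,0,-0.002,0,0.002,0,0,0,0,-0.002,0,0.004,0,0,0,0,-0.002,0,0.006,0,0,0,0,-0.002,0,0.008,0,0,0,0,-0.002,0,0.010,0,0,0,0]'
python3 -c "
from h import *
from workcell import bot
plan(bot.get_obs(),[.5804,-.1896,.091],57.1)"
```

```text
clock: 3.53
eef_pos: [0.5818, -0.1891, 0.091]
tool_rot: [0.975, 0.22, 0.003, 0.001]
ft_force: [-7.8, 3.3, 32.1]
grip_width: 0.0353
grasp_force: 63.7
tcp [ 0.5818 -0.1891  0.091 ] yaw x 25.47 z [ 0.006 -0.001 -1.   ] row shift [-0.003  -0.0003 -0.    ] F [-7.8  3.3 32.1] w 0.035336951414905435 t 3.5333
turn [ 0.0016 -0.0012 -0.1757]
```

```bash
python3 -m pendant '[-0.001,0,0,0,0,-0.013,0,-0.002,0,0,0,0,-0.026,0,-0.002,0,0,0,0,-0.04,0,-0.002,0,0,0,0,-0.053,0,-0.002,0,0,0,0,-0.066,0,-0.002,0,0,0,0,-0.08,0,-0.002,0,0,0,0,-0.093,0,-0.002,0,0,0,0,-0.106,0,-0.002,0,0,0,0,-0.12,0,-0.002,0,0,0,0,-0.12,0]'
python3 -c "
from h import *
from workcell import bot
plan(bot.get_obs(),[.5804,-.1896,.077],57.1)"
```

```text
clock: 4.37
eef_pos: [0.5808, -0.1891, 0.086]
tool_rot: [0.917, 0.4, 0.002, 0.001]
ft_force: [6.4, 1.8, 0.6]
grip_width: 0.0356
grasp_force: 61.8
tcp [ 0.5808 -0.1891  0.086 ] yaw x 47.15 z [ 0.004  0.    -1.   ] row shift [-0.0014  0.0001  0.018 ] F [6.4 1.8 0.6] w 0.03557176453208703 t 4.3667
turn [ 0.0009 -0.0008 -0.0553]
```

The force has gone and the tool is 5 mm lower, so the tang has begun to drop. I'll finish the turn and push it home.

```bash
python3 -m pendant '[-0.001,0,0.004,0,0,-0.015,0,-0.001,0,0.006,0,0,-0.03,0,-0.001,0,0.008,0,0,-0.042,0,-0.001,0,0.010,0,0,-0.052,0,-0.001,0,0.012,0,0,-0.055,0,-0.001,0,0.014,0,0,-0.055,0,-0.001,0,0.017,0,0,-0.055,0,-0.001,0,0.020,0,0,-0.055,0,-0.001,0,0.024,0,0,-0.055,0,-0.001,0,0.024,0,0,-0.055,0]'
python3 -c "
from h import *
from workcell import bot
plan(bot.get_obs(),[.5804,-.1896,.077],57.1)"
```

```text
clock: 5.2
eef_pos: [0.58, -0.1891, 0.0778]
tool_rot: [0.879, 0.477, 0.002, 0.001]
ft_force: [-4.0, 4.2, 23.5]
grip_width: 0.035
grasp_force: 64.8
tcp [ 0.58   -0.1891  0.0778] yaw x 56.96 z [ 0.004  0.    -1.   ] row shift [-0.0004  0.0011  0.0016] F [-4.   4.2 23.5] w 0.03500408834039644 t 5.2
turn [ 0.001  -0.0008 -0.0008]
```

```bash
python3 -m pendant '[0,0.001,0.002,0,0,0,0,0,0.001,0.004,0,0,0,0,0,0.001,0.004,0,0,0,0,0,0.001,0.004,0,0,0,0,0,0.001,0.004,0,0,0,0,0,0.001,0.004,0,0,0,0,0,0.001,0.004,0,0,0,0,0,0.001,0.004,0,0,0,0,0,0.001,0.004,0,0,0,0,0,0.001,0.004,0,0,0,0]'
python3 -c "
from h import *
from workcell import bot
plan(bot.get_obs(),[.5804,-.1896,.077],57.1)
c=bot.camera('wrist');cv2.imwrite('pics/w2.png',c['pixels'][:,:,::-1])"
```

```text
clock: 6.03
eef_pos: [0.58, -0.1891, 0.0778]
tool_rot: [0.879, 0.477, 0.002, 0.001]
ft_force: [-8.5, 5.7, 34.4]
grip_width: 0.0351
grasp_force: 66.4
tcp [ 0.58   -0.1891  0.0778] yaw x 56.96 z [ 0.004  0.001 -1.   ] row shift [-0.0004  0.0011  0.0015] F [-8.5  5.7 34.4] w 0.03509692580724219 t 6.0333
turn [ 0.0011 -0.0009 -0.0008]
```

View pics/w2.png

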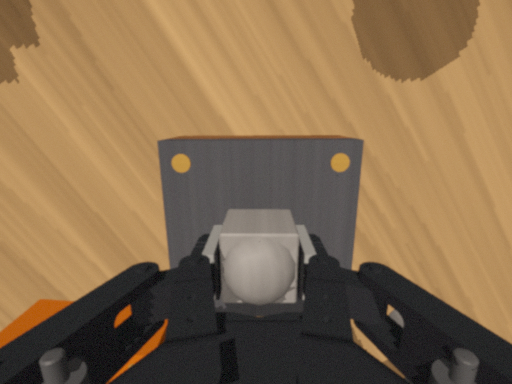

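The head is square to the plate, with its front edge level at row 210, and it has hit a solid stop 14 mm lower. I'll relax the press, open and rise.

```bash
python3 -m pendant '[0,0,-0.005,0,0,0,0,0,0,-0.009,0,0,0,0,0,0,-0.009,0,0,0,0,0,0,-0.009,0,0,0,1,0,0,-0.009,0,0,0,1,0,0,-0.009,0,0,0,1,0,0,-0.009,0,0,0,1,0,0,-0.009,0,0,0,1,0,0,-0.009,0,0,0,1,0,0,-0.009,0,0,0,1]'
python3 -m pendant '[0,0,-0.02,0,0,0,1,0,0,-0.06,0,0,0,1,0,0,-0.11,0,0,0,1,0,0,-0.17,0,0,0,1,0,0,-0.23,0,0,0,1,0,0,-0.27,0,0,0,1,0,0,-0.3,0,0,0,1,0,0,-0.3,0,0,0,1,0,0,-0.3,0,0,0,1,0,0,-0.3,0,0,0,1]'
python3 - <<'E'
from h import *
from workcell import bot
o=bot.get_obs();plan(o,[.5804,-.1896,.2]);c=bot.camera("wrist");s=bot.camera("scene")["pixels"]
a=c["pixels"][100:290,150:370];b=s[140:235,155:265]
cv2.imwrite("pics/end.png",np.hstack([cv2.resize(a,(396,342)),cv2.resize(b,(396,342),interpolation=cv2.INTER_CUBIC)])[:,:,::-1])
E
```

```text
clock: 6.92
eef_pos: [0.5791, -0.1901, 0.0754]
tool_rot: [0.879, 0.477, -0.0, -0.0]
ft_force: [0.8, 0.5, 0.3]
grip_width: 0.0854
grasp_force: 0.0
clock: 7.75
eef_pos: [0.5788, -0.1898, 0.2249]
tool_rot: [0.879, 0.477, -0.001, -0.001]
ft_force: [-0.0, 0.2, 0.2]
grip_width: 0.0854
grasp_force: 0.0
tcp [ 0.5788 -0.1898  0.2249] yaw x 56.96 z [-0.001  0.    -1.   ] row shift [0.0021 0.0026 0.0498] F [-0.   0.2  0.2] w 0.08540496535959809 t 7.75
```

View pics/end.png

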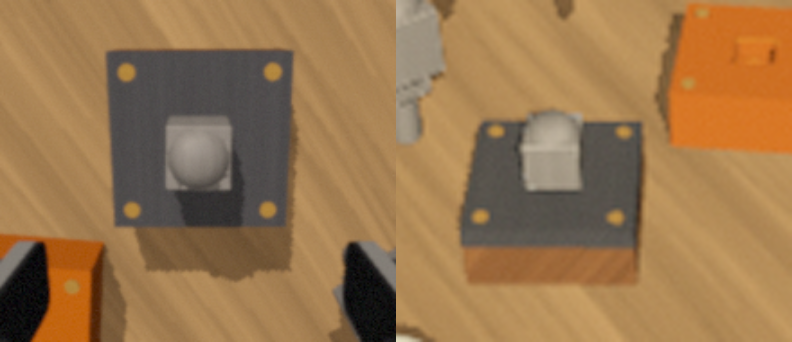

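The left half shows the head square in the plate at (198,155). In the right half its underside sits on the plate at (552,188) with no gap, and the gripper is clear.

```bash
python3 -c "
from workcell import bot
print(bot.job_done())"
```

```text
the job is handed in; nothing more can be done
None
```

The domed stake is fully home and square in its holder, released with the gripper clear above it; the brass flat-topped stake was left alone, and I handed the job in at about 8 s of the 35 s allowed.

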